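Lock the sanding fence with a hex key

ROBOT

A 6-joint arm with a two-finger parallel gripper is mounted at the origin on a cart in front of the work surface, level with it; the furniture and walls round the work are solid. World frame = base frame: x ahead of the robot, y to its left, z up, the work surface at z = 0. Lengths are in mm, angles in rad, forces in N, time in s.
With the tool pointing down it reaches from about 300 to 775 mm from the base axis. Payload 14.6 kg.
Tool frame: the origin (TCP) lies at the very end of the fingers, on their centre line; the grasp point (between the pads) lies 19 mm behind it; z points along the fingers, y is the direction in which the jaws open and shut (so a half turn about z gives the same grasp; the last joint's range is limited). The gripper opens to 94 mm and grips with 3 to 60 N. Pads are 16 mm wide; open, the fingers measure 119 mm over their backs; the gripper's body (75 mm by 177 mm) begins 78 mm behind the grasp point.
Start: joints at [1.137, 0.3, 1.521, -0, 1.321, -0.067], TCP at [197.243, 513.405, 205.446] pointing down, gripper open.
Joint ranges: [-3.03, 3.03], [-0.79, 2.21], [0.23, 2.52], [-1.04, 4.18], [0, 3.07], [-2.55, 2.55]. Speed limits (rad/s): [2.22, 2.22, 2.57, 3.14, 3.14, 3.14].

INTERFACE

Orientations are given as [roll, pitch, yaw] about the fixed x, y, z axes, in that order (R = Rz(yaw) Ry(pitch) Rx(roll)).
In Python, from cell import manip gives the robot as it stands.
- The arm moves only by the shell command python3 -m inch 'ROWS' [FORCE]. ROWS is a JSON object of lists of equal length, an entry for each row: "grip": the opening, from -1 (shut) to 1 (fully open), so that 0 is half open; "travel": the shift along the world's x, y, z in cm, a list of three; "turn": the turn, a rotation vector about the world's x, y, z in degrees, a list of three. A call has 1 to 10 rows; each row is the pose to reach, as a shift and turn from the pose measured when the call began; what a row does not reach only later rows make up. A row lasts 1/8 s, in which the tool goes at most 62.5 mm and 10.7 degrees, less where a joint would pass 70% of its speed; a pose out of reach is approached as far as the arm can. A call with a gripper value outside its range is refused whole. The fingers move at their own pace and stop on an object; FORCE is the grip in N (left out, the last holds). Time passes only in rows, so rows that repeat a pose let the fingers close. It gives the time, the measured TCP pose, the force and the opening at its end, in the units of the state.
- manip.read_state(): the state, without advancing time (a new reading comes with each control period).
- manip.camera(name): name is "scene" or "top"; returns (picture, depth): 384x512x3 uint8, red, green, blue; 384x512 float32, mm along the optical axis (not along the pixel's ray), 0 where there is no reading.
- manip.calibration(name): a dict with "fx", "fy", "cx", "cy" (pixels), "world_from_camera" (4x4, takes a point from camera to world coordinates). Camera axes: x right, y up, looking along -z (the intrinsics and any distortion apply to the point x, -y, -z); pixel columns grow to the right and rows downward; lengths in mm; the calibration is good to about 2 mm. A picture is of the moment at which its call begins. calibration takes no time and is no camera call.
- manip.sign_off(): hands the job in, once; it reports no verdict.
Trained networks look in the newest picture that a camera, given by its name, has taken for a name from the list of things; names that differ only in an ending like _2 or _b are one class to them, and where a whole thing is asked for, a point or a joint stands for the part that bears it (a point fixed in the world has none). Each returns a list of dicts, best first, with "p" (0 to 1); they miss things now and then, are a little off and sometimes report something else, mostly with a low value. They report only what shows in the picture. A call takes as long as a camera call. They do not tell look-alikes from the thing itself.
- manip.look_for(camera, label): "bbox" ([left, top, right, bottom] in pixels, round what is visible of it).
The state is a dict: "clock": time; "joints": joint angles; "qd": joint speeds; "effort": joint torques, N m; "eef_pos": TCP position; "eef_rot": TCP orientation; "wrist_force": force on the tool from outside, world axes, zero at the start; "moment": the same for the moment, N m; "finger_gap": finger opening in mm.
Only numpy, scipy, OpenCV 4.12 (cv2) and the standard library are available. Lean on these libraries where they do the work, as an engineer would, in place of code of your own. Each camera call takes 0.05 s, during which the arm holds its last target.

TASK

The sanding fence's clamping bolt is slack. Take the hex key from its wooden stand, feel along the slot in the fence's foot for the bolt's recessed hex socket, and seat the key fully home, pressing gently. Then turn the bolt clockwise until it comes up tight against its stop without forcing it, about a quarter turn at a time, letting go of the key and taking a fresh grip between turns, and leave the key standing in the socket; do not push the other tools about.

Things in the scene. Friction and masses are not known exactly. Their poses are not given: they have to be found in the camera images.
- key_grip (a point): centre of the hex key's grip, a brown wooden block 32x32 mm square, 36 mm high, on top of the upright key; z up the key, x and y square to the grip's faces. Key 108 mm long, about 200 g. At the start it stands in a pale wooden stand 70x70x48 mm to the right of the fence, 40 mm deep in a round hole, grip centre 98 mm above the bench; lift it 45 mm to clear.
- key_tip (a point): lower end of the key, 90 mm below the grip's centre. From the tip up: round steel nose 5 mm long (tapered from 12 to 19.6 mm diameter over its first 4 mm); hexagonal shank, 20 mm over the flats, 23.1 mm over the corners, up to 65 mm; collar 31 mm in diameter up to 72 mm; then the grip. Two of the flats face the key's +x and -x.
- fence: the sanding fence, fixed to the bench: aluminium foot 128 mm (x) by 180 mm (y), 42 mm high, with a plywood face 18 mm thick, 260 mm wide, 66 mm high along its far (+x) side, 82 mm from the slot's centreline. Origin on the bench, 66 mm from the foot's near edge, z up, y along the fence and the slot.
- slot_center (a point): centre of the slot, in the foot's upper face 42 mm above the bench; axes as the fence's. Slot 26 mm wide (x), 50 mm long (y), straight-sided, 12 mm deep: its floor, 30 mm above the bench, is the bolt's flat dark steel flange. The bolt's hex socket is a hole in that floor, on the slot's centreline, anywhere up to 9 mm from this point along y (not measured).
- fence_face (a point): middle of the upper edge of the plywood face. About the socket, which has no entry here: 21.2 mm over the flats, 22 mm deep. The key's nose drops 5 mm into it at any angle; the hex shank then rests on the flange until its flats match to about 5 degrees (every 60 degrees) and drops 17 mm more. Fully home the grip's centre is 98 mm above the bench, and the key stands by itself.
- bolt (a joint): how far the bolt has been turned clockwise seen from above, rad: 0 slack, 3.1 tight on its hard stop; 0.2 to 0.7 at the start. It does not tell how the flats stand (any angle). The bolt drags with about 0.1 N m while it turns, and stays where it is left; the stop is felt as a clear rise above that. Touch down on steel slowly, at about 20 mm/s.
- wood_block_mid (a point): bystander: middle of a beech sanding block 52x110x42 mm lying on the bench
- tape_measure_mid (a point): bystander: middle of a yellow tape measure 37x72x64 mm
- wedge_mid (a point): bystander: middle of a pine wedge 34x120x32 mm
- screwdriver_red_mid (a point): bystander: middle of a screwdriver with a red handle, 214x28x28 mm, lying
- spanner_mid (a point): bystander: middle of a flat open-ended spanner 189x32x9 mm, lying flat
Mind the look-alikes: they are no part of the job. Leave any red look-alike of the part that bears key_grip alone.

How it is judged:
By the outcome, as a careful person would: the job done as asked, in the order asked, and still so for the second after the job is handed in, with the robot touching nothing.
It also fails if it takes over 72 s, if anything falls off the work surface, if the arm or the gripper's body presses on something with over 40 N, if the wrist force passes 120 N, or if a joint passes its speed limit or range.

## Working session

There is one attempt and no reset: what is moved stays moved. The work goes in short steps, Python scripts to look and compute and a shell command to move; the robot and the scene stay as the last step left them, time stands still between calls to the robot, and variables do not carry over. Pictures are saved under pics/ and viewed, and the job is handed in when it is done.

```bash
ls; mkdir -p pics; cat > h.py <<'E'
import numpy as np, cv2
from cell import manip
def snap(n,f):
    im,d=manip.camera(n); cv2.imwrite(f'pics/{f}.png',im[:,:,::-1]); np.save(f'pics/{f}.npy',d); return im,d
def pt(n,u,v,z):
    c=manip.calibration(n); T=np.array(c['world_from_camera'])
    return T[:3,:3]@np.array([(u-c['cx'])/c['fx']*z,-(v-c['cy'])/c['fy']*z,-z])+T[:3,3]
def cloud(n,d):
    c=manip.calibration(n); T=np.array(c['world_from_camera'])
    v,u=np.indices(d.shape); P=np.stack([(u-c['cx'])/c['fx']*d,-(v-c['cy'])/c['fy']*d,-d],-1)
    return P@T[:3,:3].T+T[:3,3]
E
python3 - <<'E'
from h import *
for n in ('scene','top'):
    snap(n,n+'1')
    for l in ('key_grip','fence','slot_center'):
        print(n,l,manip.look_for(n,l))
    print(manip.calibration(n))
print(manip.read_state())
E
```

```text
pics
scene key_grip [{'bbox': [311.6, 223.6, 322.8, 247.2], 'p': 0.78}, {'bbox': [292.2, 238.9, 306.6, 266.9], 'p': 0.52}, {'bbox': [334.0, 244.3, 344.9, 280.0], 'p': 0.49}, {'bbox': [278.6, 221.9, 282.9, 249.7], 'p': 0.48}, {'bbox': [182.4, 160.5, 202.6, 172.7], 'p': 0.24}]
scene fence [{'bbox': [230.8, 175.5, 304.6, 221.7], 'p': 0.67}]
scene slot_center []
{'fx': 376.5866697039786, 'fy': 376.5866697039786, 'cx': 252.02844721460704, 'cy': 190.44309234738765, 'world_from_camera': array([[ 6.58188544e-01,  4.24363691e-01, -6.21854725e-01,
        -3.47192696e+02],
       [-7.52849328e-01,  3.68375619e-01, -5.45451457e-01,
        -6.62611347e+02],
       [-2.39367415e-03,  8.27172812e-01,  5.61942532e-01,
         8.62027275e+02],
       [ 0.00000000e+00,  0.00000000e+00,  0.00000000e+00,
         1.00000000e+00]])}
top key_grip [{'bbox': [312.8, 216.9, 323.0, 231.8], 'p': 0.6}, {'bbox': [343.0, 200.1, 359.9, 209.9], 'p': 0.53}, {'bbox': [337.9, 228.0, 349.9, 238.7], 'p': 0.41}]
top fence [{'bbox': [221.7, 155.5, 301.2, 203.1], 'p': 0.79}, {'bbox': [131.4, 152.3, 148.2, 184.6], 'p': 0
[... 521 characters left out ...]
1.00000000e+00]])}
{'clock': 0.4, 'joints': array([ 1.13738332e+00,  2.99987608e-01,  1.52106302e+00,  1.32646053e-05,
        1.32071110e+00, -6.65860619e-02]), 'qd': array([ 1.01058786e-05,  3.72036700e-05,  1.01688956e-03, -3.41753113e-04,
        1.44375678e-03,  6.68567578e-04]), 'effort': array([-1.49674161e-03, -5.31202447e+01, -3.52602661e+01,  7.07653142e-02,
        2.18060275e-02, -2.13937710e-05]), 'eef_pos': array([197.23572674, 513.37473457, 205.37082261]), 'eef_rot': array([-3.14142481e+00, -2.40723096e-05,  2.77476243e+00]), 'wrist_force': array([-0.13472713,  0.43159127,  0.01019614]), 'moment': array([ 0.00410331,  0.05755981, -0.03497063]), 'finger_gap': 93.75964027722924}
```

```bash
python3 - <<'E'
import cv2
a=cv2.imread('pics/scene1.png')[140:300,170:380];cv2.imwrite('pics/s1c.png',cv2.resize(a,None,fx=3.7,fy=3.7,interpolation=2))
a=cv2.imread('pics/top1.png')[130:280,190:390];cv2.imwrite('pics/t1c.png',cv2.resize(a,None,fx=4,fy=4,interpolation=2))
E
```

```text
(no output)
```

View pics/s1c.png

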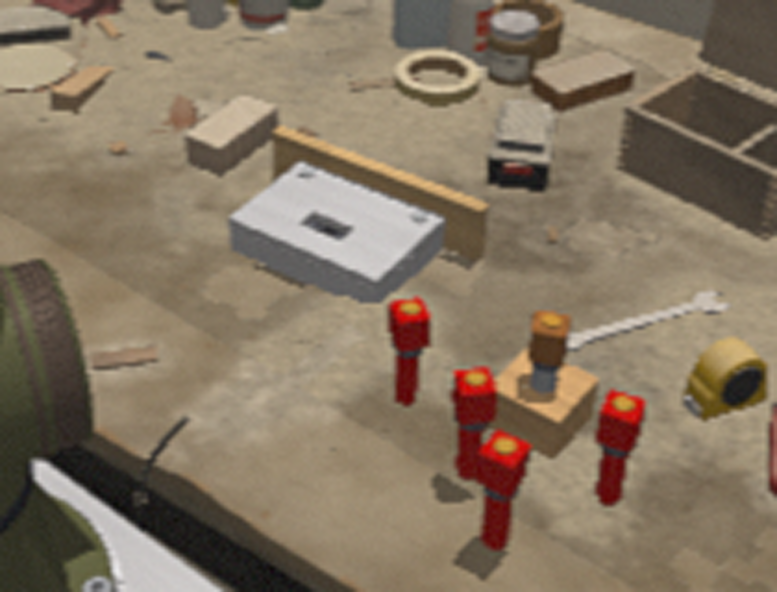

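View pics/t1c.png

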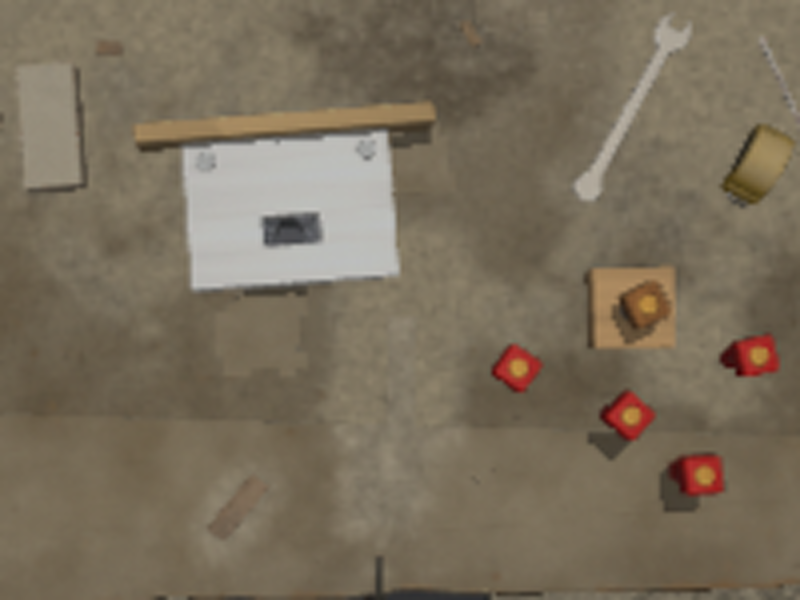

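View pics/scene1.png

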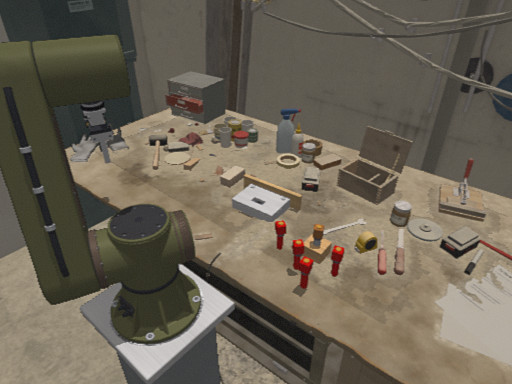

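The brown grip in the pale stand, at top px (351,206) and scene px (318,232), is the key. Four red look-alikes stand at top px (319,222), (347,234), (365,248) and (378,218), and they're red with no stand. The slot is at top px (262,187). I'll confirm this in an enlarged crop and measure.

```bash
python3 - <<'E'
from h import *
a=cv2.imread('pics/top1.png')
g=cv2.resize(a[190:225,330:370],None,fx=10,fy=10,interpolation=2)
s=cv2.resize(a[175:200,245:280],None,fx=11,fy=11,interpolation=2)
H=max(g.shape[0],s.shape[0])
out=np.zeros((H,g.shape[1]+s.shape[1]+5,3),np.uint8);out[:g.shape[0],:g.shape[1]]=g;out[:s.shape[0],g.shape[1]+5:]=s
cv2.imwrite('pics/crop2.png',out)
b=cv2.imread('pics/scene1.png')
cv2.imwrite('pics/crop3.png',np.hstack([cv2.resize(b[215:265,295:345],None,fx=8,fy=8,interpolation=2),cv2.resize(b[185:235,230:280],None,fx=8,fy=8,interpolation=2)]))
d=np.load('pics/top1.npy');P=cloud('top',d)
def box(mask,name):
    pts=P[mask][:,:2].astype(np.float32); print(name,mask.sum(),pts.mean(0),np.median(P[mask][:,2]),cv2.minAreaRect(pts))
v,u=np.indices(d.shape)
R=(u>330)&(u<368)&(v>190)&(v<225); z=P[...,2]
im=a[:,:,::-1].astype(int)
red=(im[...,0]>2.2*im[...,1])
box(R&(z>100)&(z<125)&~red,'grip'); box(R&(z>40)&(z<56),'stand')
F=(u>225)&(u<300)&(v>140)&(v<210)
box(F&(z>36)&(z<48),'foot');box(F&(z>58)&(z<75),'face')
S=(u>252)&(u<274)&(v>179)&(v<196)
box(S&(z<36),'slot')
print(np.round(z[180:194,252:274]).astype(int))
# scene
ds=np.load('pics/scene1.npy');Q=cloud('scene',ds)
v,u=np.indices(d.shape)
ims=b[:,:,::-1].astype(int);red=ims[...,0]>2.2*ims[...,1]
R=(u>306)&(u<328)&(v>218)&(v<250)
m=R&(Q[...,2]>84)&(Q[...,2]<125)&~red; pts=Q[m]; print('scene grip',m.sum(),pts.min(0),pts.max(0))
m=R&(Q[...,2]>112)&~red;print(cv2.minAreaRect(Q[m][:,:2].astype(np.float32)),m.sum(),np.median(Q[m][:,2]))
F=(u>225)&(u<300)&(v>170)&(v<222)&(Q[...,2]>38)&(Q[...,2]<46)
print('scene foot',cv2.minAreaRect(Q[F][:,:2].astype(np.float32)),np.median(Q[F][:,2]))
E
```

```text
grip 91 [ 465.9968  -227.67526] 117.40191703777259 ((466.0581970214844, -228.2221221923828), (30.98543357849121, 32.80059814453125), 28.826162338256836)
stand 286 [ 465.31747 -225.09897] 49.67322690840581 ((467.4175109863281, -228.21835327148438), (69.08161926269531, 69.60520935058594), 1.5526272058486938)
foot 1515 [545.57336   68.989136] 42.94778040419055 ((544.772216796875, 67.28618621826172), (129.3812713623047, 248.0621337890625), 5.615487575531006)
face 382 [616.6638   70.74193] 66.79973019275633 ((617.1217651367188, 71.93507385253906), (19.18500518798828, 248.88970947265625), 5.721568584442139)
slot 107 [526.8125    66.996544] 28.559194492225288 ((524.7869873046875, 65.5191421508789), (42.816165924072266, 54.97614288330078), 30.595989227294922)
[[38 44 46 49 42 43 47 44 44 45 39 49 41 42 46 44 46 40 42 47 50 40]
 [43 43 43 40 39 42 52 47 45 49 46 47 45 36 45 43 43 45 39 40 41 44]
 [47 40 40 41 44 43 40 53 48 45 49 41 40 38 51 47 43 38 39 41 37 43]
 [40 42 41 46 48 41 46 45 34 54 42 38 38 39 30 34 35 27 42 41 41 49]
 [43 42 50 43 36 30 28 29 28 24 34 31 26 39 35 26 26 33 42 39 
[... 281 characters left out ...]
]
 [42 40 41 48 32 30 29 26  9 13  6 13 10 35 35 28 28 29 51 43 48 36]
 [48 43 44 47 29 31 29 32 29  4 15  8 36 34 31 29 21 25 26 43 45 41]
 [45 47 42 49 30 31 34 41 44 42 52 43 42 45 38 41 45 47 47 46 44 45]
 [40 44 45 42 49 38 42 51 40 48 42 44 36 44 40 44 41 45 45 42 38 44]
 [48 38 49 40 47 46 44 42 42 41 41 44 47 47 39 45 46 44 47 44 36 45]]
scene grip 146 [ 442.84276178 -246.35750051   84.30941082] [ 483.97154105 -206.80750249  120.81640507]
((62.706390380859375, -433.16949462890625), (939.0081176757812, 30.116697311401367), 27.400999069213867) 71 116.36640803409989
scene foot ((548.99658203125, 134.023681640625), (351.2918701171875, 168.2177734375), 85.57764434814453) 42.24381406958702
```

View pics/crop2.png

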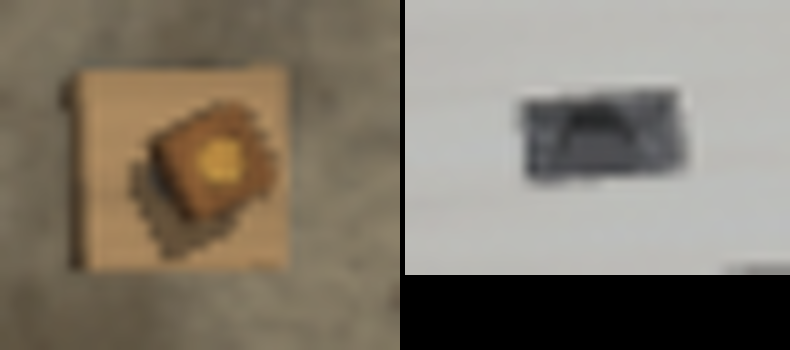

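View pics/crop3.png

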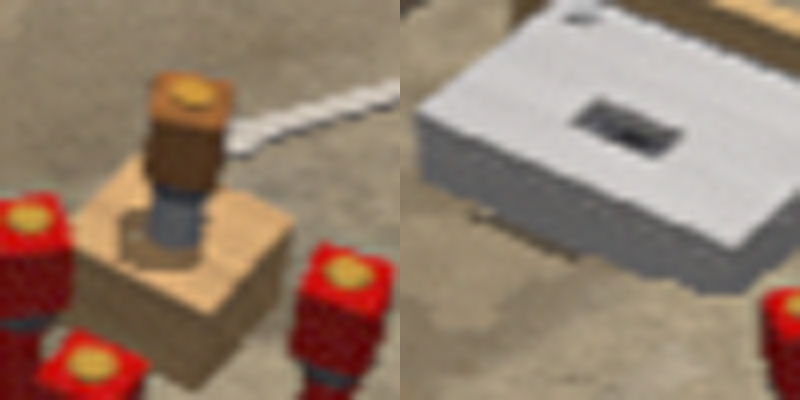

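The crops confirm it: the left one shows the brown block with a yellow dot on a steel shank in the pale stand. The slot crop shows the dark socket hole near the slot's middle. Next I'll refine the numbers.

```bash
python3 - <<'E'
from h import *
d=np.load('pics/top1.npy');P=cloud('top',d);z=P[...,2];v,u=np.indices(d.shape)
c=manip.calibration('top');T=np.array(c['world_from_camera'])
def plane(u,v,h):
    r=T[:3,:3]@np.array([(u-c['cx'])/c['fx'],-(v-c['cy'])/c['fy'],-1.]); return (T[:3,3]+r*(h-T[2,3])/r[2])[:2]
S=(u>252)&(u<274)&(v>181)&(v<193)
m=S&(z<21); hx=[plane(a+0.,b+0.,30) for a,b in zip(u[m],v[m])]; print('hole',np.mean(hx,0),np.median(hx,0),len(hx),np.ptp(hx,axis=0))
im=cv2.imread('pics/top1.png').astype(int); gray=im.mean(2)
m=S&(gray<120); sl=np.array([plane(a,b,42) for a,b in zip(u[m],v[m])],np.float32); print('slot@42',cv2.minAreaRect(sl),sl.mean(0),len(sl))
# foot top by gray/brightness
f=(u>225)&(u<300)&(v>155)&(v<210)&(gray>150)
k=np.array([plane(a,b,42) for a,b in zip(u[f],v[f])],np.float32); print('foot',cv2.minAreaRect(k))
red=(im[...,2]>2.5*im[...,1])&(im[...,2]>80)&(u>300)&(u<390)&(v>205)&(v<265)
n,l,st,ce=cv2.connectedComponentsWithStats(red.astype(np.uint8))
for i in range(1,n):
    if st[i,4]>20:
        q=P[l==i]; t=q[:,2]>np.percentile(q[:,2],60); print('red',q[t].mean(0),st[i,4])
# grip top color
br=(u>340)&(u<360)&(v>197)&(v<214)&(z>100); q=np.array([plane(a,b,116) for a,b in zip(u[br],v[br])],np.float32)
print('grip@116',cv2.minAreaRect(q),q.mean(0))
ds=np.load('pics/scene1.npy');Q=cloud('scene',ds)
cs=manip.calibration('scene');Ts=np.array(cs['world_from_camera'])
E
```

```text
hole [525.39201387  68.43288085] [526.56119963  69.31321159] 32 [17.78935587 31.69657104]
slot@42 ((527.5930786132812, 67.69469451904297), (24.36501693725586, 45.1122932434082), 1.494422197341919) [526.2724   67.63676] 99
foot ((542.7119140625, 69.21795654296875), (123.70161437988281, 179.34121704101562), 5.6729254722595215)
red [ 428.66123965 -320.45369236  112.15458821] 61
red [ 407.59326885 -123.87362822  112.97367613] 60
red [ 372.07255955 -216.73412668  111.25297259] 66
red [ 326.86157988 -263.13617825  176.75844129] 62
grip@116 ((467.6019287109375, -230.9371337890625), (30.86233139038086, 60.793701171875), 27.96831512451172) [ 466.2281  -227.83575]
```

```bash
python3 -m inch '{"grip":[0.3,0.3,0.3,0.3,0.3,0.3,0.3,0.3,0.3,0.3],"travel":[[2,-6,0],[4.1,-12,0],[6.2,-18,0],[8.3,-24,0],[10.4,-30,0],[12.5,-36,0],[14.6,-41,0],[16.7,-46,0],[18.8,-51,0],[20.9,-56,0]],"turn":[[0,0,-4],[0,0,-8],[0,0,-12],[0,0,-16],[0,0,-20],[0,0,-24],[0,0,-28],[0,0,-32],[0,0,-36],[0,0,-40.6]]}' 10
```

```text
clock: 1.65
eef_pos: [406.7, -48.6, 205.6]
eef_rot: [3.141, 0.0, 2.063]
wrist_force: [0.8, 1.6, 0.5]
finger_gap: 61.0
```

```bash
python3 -m inch '{"grip":[0.3,0.3,0.3,0.3,0.3,0.3,0.3],"travel":[[2,-6,0],[4,-12,0],[5.95,-17.9,0],[5.95,-17.9,0],[5.95,-17.9,-4],[5.95,-17.9,-7],[5.95,-17.9,-7]],"turn":[[0,0,0.2],[0,0,0.2],[0,0,0.2],[0,0,0.2],[0,0,0.2],[0,0,0.2],[0,0,0.2]]}' 10
python3 - <<'E'
from h import *
a,_=snap('scene','scene2');b,_=snap('top','top2')
x=cv2.resize(a[185:275,285:355],None,fx=5.5,fy=5.5,interpolation=2);y=cv2.resize(b[175:255,300:370],None,fx=5.5,fy=5.5,interpolation=2)
o=np.zeros((495,x.shape[1]+y.shape[1],3),np.uint8);o[:x.shape[0],:x.shape[1]]=x;o[:y.shape[0],x.shape[1]:]=y
cv2.imwrite('pics/c4.png',o[:,:,::-1])
E
```

```text
clock: 2.52
eef_pos: [465.3, -226.4, 134.3]
eef_rot: [-3.14, -0.003, 2.067]
wrist_force: [0.4, -0.2, 1.2]
finger_gap: 61.1
```

View pics/c4.png

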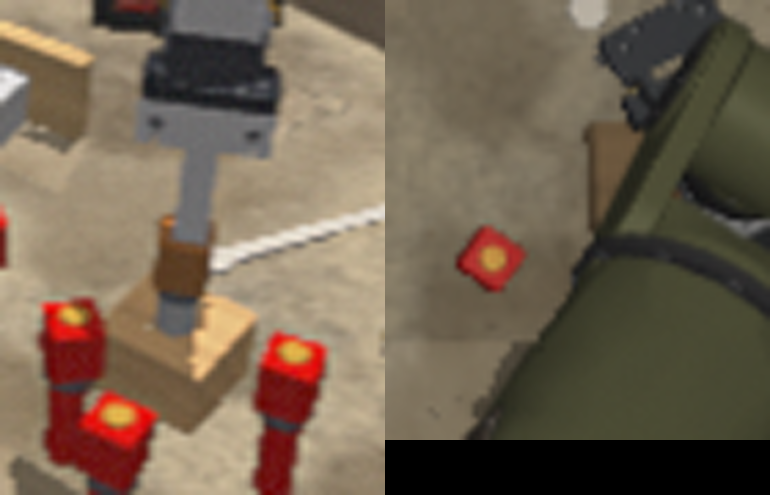

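The scene view shows the fingers centred over the brown grip. Going down and closing.

```bash
python3 -m inch '{"grip":[0.3,0.3,0.3,0.3,-0.5,-0.5,-0.5,-0.5,-0.5],"travel":[[0.05,-0.15,-2],[0.05,-0.15,-4],[0.05,-0.15,-5.5],[0.05,-0.15,-5.5],[0.05,-0.15,-5.5],[0.05,-0.15,-5.5],[0.05,-0.15,-5.5],[0.05,-0.15,-5.5],[0.05,-0.15,-5.5]],"turn":[[0,0,0],[0,0,0],[0,0,0],[0,0,0],[0,0,0],[0,0,0],[0,0,0],[0,0,0],[0,0,0]]}' 12
```

```text
clock: 3.75
eef_pos: [467.2, -228.9, 82.2]
eef_rot: [3.14, 0.002, 2.067]
wrist_force: [-0.7, -0.4, 2.9]
finger_gap: 32.1
```

```bash
python3 -m inch '{"grip":[-0.5,-0.5,-0.5,-0.5,-0.5,-0.5,-0.5],"travel":[[0,0,0],[0,0,1.5],[0,0,3],[0,0,5],[0,0,7],[0,0,9],[0,0,9]],"turn":[[0,0,0],[0,0,0],[0,0,0],[0,0,0],[0,0,0],[0,0,0],[0,0,0]]}' 25
python3 - <<'E'
from h import *
print(manip.read_state())
a,_=snap('scene','scene3')
cv2.imwrite('pics/c5.png',cv2.resize(a[165:275,275:365],None,fx=5,fy=5,interpolation=2)[:,:,::-1])
E
```

```text
clock: 4.62
eef_pos: [467.8, -229.2, 174.1]
eef_rot: [3.139, 0.005, 2.067]
wrist_force: [0.5, -0.4, -2.1]
finger_gap: 31.9
{'clock': 4.625, 'joints': array([-5.26018697e-01,  2.60377384e-01,  1.64698312e+00,  2.10257848e-04,
        1.22868089e+00, -1.02268751e+00]), 'qd': array([-8.01944414e-05,  2.86604313e-02,  3.78561680e-02, -3.57599823e-04,
       -2.72007890e-02, -2.05187442e-03]), 'effort': array([ 1.55220710e-02, -5.21590662e+01, -3.62104440e+01,  3.02809279e-02,
        5.67017589e-01,  1.11204835e-05]), 'eef_pos': array([ 467.75735508, -229.18792031,  174.08023779]), 'eef_rot': array([3.13853063, 0.00463464, 2.06738805]), 'wrist_force': array([ 0.52626084, -0.427865  , -2.12469185]), 'moment': array([-0.03583176, -0.00363803,  0.01137988]), 'finger_gap': 31.944621332206186}
```

View pics/c5.png

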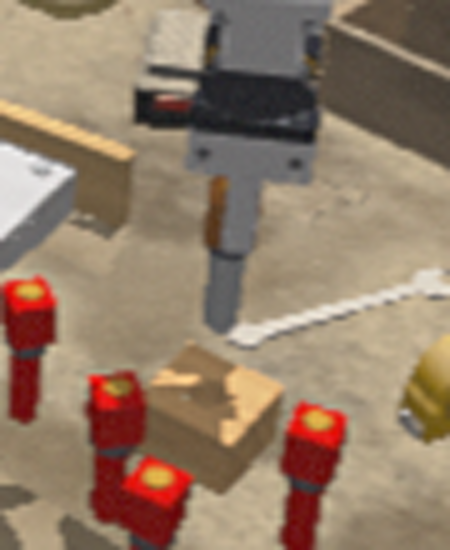

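```bash
python3 -m inch '{"grip":[-0.5,-0.5,-0.5,-0.5,-0.5,-0.5,-0.5,-0.5,-0.5],"travel":[[1,-0.2,0],[2,4,0],[3,9,0],[4,14,0],[5,19,0],[5.8,24,0],[5.9,28,0],[5.9,29.8,-1],[5.9,29.8,-3.5]],"turn":[[0,0,0],[0,0,0],[0,0,0],[0,0,0],[0,0,0],[0,0,0],[0,0,0],[0,0,0],[0,0,0]]}' 25
python3 - <<'E'
from h import *
print(manip.read_state())
a,d=snap('scene','scene4');b,_=snap('top','top4')
x=cv2.resize(a[140:230,225:305],None,fx=5,fy=5,interpolation=2);y=cv2.resize(b[145:235,225:300],None,fx=5,fy=5,interpolation=2)
cv2.imwrite('pics/c6.png',np.hstack([x,y])[:,:,::-1])
E
```

```text
clock: 5.8
eef_pos: [526.7, 69.9, 137.1]
eef_rot: [3.139, 0.003, 2.069]
wrist_force: [0.5, -0.3, -2.9]
finger_gap: 31.6
{'clock': 5.8, 'joints': array([ 0.06401887,  0.32352522,  1.65679089, -0.00206516,  1.15732473,
       -0.43322465]), 'qd': array([-0.03079247,  0.23271283,  0.2368545 , -0.00535377, -0.44072197,
       -0.01216989]), 'effort': array([  2.17647851, -56.63930297, -36.05986118,   0.19842748,
         1.26115903,   0.31381954]), 'eef_pos': array([526.74482688,  69.93002635, 137.06172369]), 'eef_rot': array([3.13880189, 0.00337803, 2.06886116]), 'wrist_force': array([ 0.52404524, -0.32988817, -2.86453615]), 'moment': array([-0.05946577,  0.04390646, -0.01764301]), 'finger_gap': 31.625993191694285}
```

View pics/c6.png

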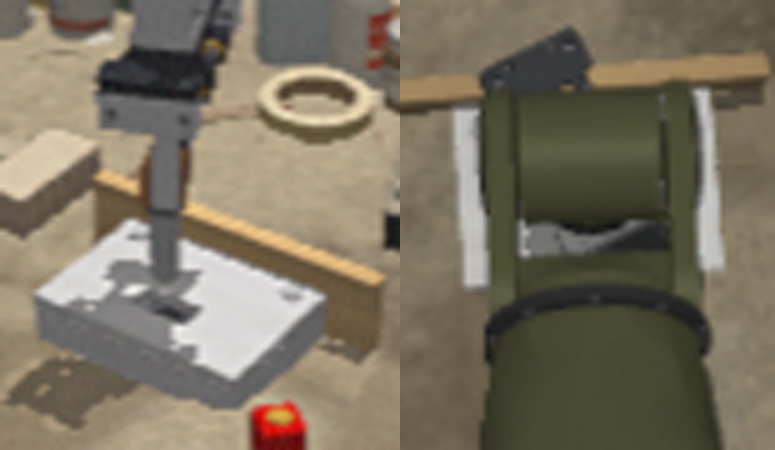

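```bash
python3 - <<'E'
from h import *
b=cv2.imread('pics/scene4.png').astype(int)
c=manip.calibration('scene');T=np.array(c['world_from_camera']);W=np.linalg.inv(T)
def proj(p):
    q=W[:3,:3]@np.array(p)+W[:3,3]; return c['cx']+c['fx']*q[0]/-q[2], c['cy']+c['fy']*q[1]/q[2]
for h in (63,70,80,90,100,110,120): print(h,proj((526.7,69.9,h)),proj((526.7+5,69.9-5,h)))
d=np.load('pics/scene4.npy');Q=cloud('scene',d)
print(b[178:204,250:268].mean(2).astype(int))
print(Q[182:198,252:264,2].astype(int))
r=slice(182,194)
m=np.zeros(d.shape,bool)
for h in range(72,100,1):
    pass
S=Q[182:195,252:264].reshape(-1,3); k=(np.hypot(S[:,0]-520,S[:,1]-65)<22)&(S[:,2]>66)&(S[:,2]<115)
s=S[k]; print(len(s),s.mean(0))
# circle fit fixed R~10.7 
from scipy.optimize import least_squares
f=least_squares(lambda p:np.hypot(s[:,0]-p[0],s[:,1]-p[1])-10.8,[526,69],loss='soft_l1'); print(f.x)
a=cv2.imread('pics/scene1.png').mean(2).astype(int); print(a[194:208,250:270]); 
d=np.load('pics/scene1.npy');print(cloud('scene',d)[194:208,250:270,2].astype(int))
for n,p in dict(slot42=(527,67.7,42),hole=(526,68.5,30)).items(): print(n,proj(p))
E
```

```text
63 (np.float64(258.9618244467919), np.float64(195.92040396650626)) (np.float64(260.86809625149544), np.float64(195.84318742959022))
70 (np.float64(258.97692694544116), np.float64(194.3650143321032)) (np.float64(260.8885952668531), np.float64(194.2880069836017))
80 (np.float64(258.9986510326157), np.float64(192.1276746181269)) (np.float64(260.9180818811326), np.float64(192.05097241653996))
90 (np.float64(259.020552451621), np.float64(189.87207169501454)) (np.float64(260.9478091253092), np.float64(189.79568219649954))
100 (np.float64(259.0426333826718), np.float64(187.5979810248472)) (np.float64(260.97777995699505), np.float64(187.52191194097404))
110 (np.float64(259.0648960418698), np.float64(185.30517437376932)) (np.float64(261.00799738247144), np.float64(185.22943357511144))
120 (np.float64(259.08734268194485), np.float64(182.99341973562989)) (np.float64(261.0384644576941), np.float64(182.91801525545105))
[[113 146 134  79  63  91 107 105 106 108  96  70 128 172 167 161 161 163]
 [ 76  83  79  64  61  91 106 108 106 106  96  80 131 166 164 158 159 157]
 [ 80  79  75  66  64  89 107 
[... 4482 characters left out ...]
9  30  29  33  37  38  39  39  40  40
   42  42]
 [ 44  41  40  43  44  42  31  28  25  30  29  29  30  32  32  44  43  41
   40  39]
 [ 41  43  44  43  40  42  41  39  43  25  25  28  31  32  42 862  44  41
   40  43]
 [ 39  40  42  44  45  42  43  41  37  44  42  30  31  40  41  39  43  43
   41  38]
 [ 41  43  39  43  44  44  42  43  42  42  45  40  39  41  45  44  39  43
   42  46]
 [ 43  42  42  41  40  45  42  41  44  41  43  40  45  43  40  41  43  44
   42  41]
 [ 40  42  41  45  44  45  41  42  41  42  45  41  40  42  42  40  41  43
   43  43]]
slot42 (np.float64(259.41964819398004), np.float64(200.72495060340998))
hole (np.float64(259.05612353806885), np.float64(203.3640865070457))
```

```bash
python3 - <<'E'
from h import *
def mk(n):
    c=manip.calibration(n);T=np.array(c['world_from_camera'])
    def plane(u,v,h):
        r=T[:3,:3]@np.array([(u-c['cx'])/c['fx'],-(v-c['cy'])/c['fy'],-1.]); return (T[:3,3]+r*(h-T[2,3])/r[2])[:2]
    return plane
for n,(u0,u1,v0,v1),bg in (('scene',(248,269,195,206),201),('top',(252,274,179,195),190)):
    pl=mk(n); g=cv2.imread(f'pics/{n}1.png').mean(2)
    w=[];p=[]
    for v in range(v0,v1):
        for u in range(u0,u1):
            w.append(np.clip((bg-12-g[v,u])/80,0,1)); p.append(pl(u,v,42))
    w=np.array(w);p=np.array(p);c=(w[:,None]*p).sum(0)/w.sum()
    C=((p-c).T*w)@(p-c)/w.sum(); e,V=np.linalg.eigh(C)
    print(n,c,np.sqrt(12*e),np.degrees(np.arctan2(V[1,1],V[0,1])))
d=np.load('pics/top1.npy');P=cloud('top',d);z=P[...,2];pl=mk('top')
w=[];p=[]
for v in range(183,193):
    for u in range(257,268):
        w.append(np.clip((26-z[v,u])/10,0,1));p.append(pl(u,v,30))
w=np.array(w);p=np.array(p);print('hole',(w[:,None]*p).sum(0)/w.sum())
d=np.load('pics/scene4.npy');Q=cloud('scene',d)
from scipy.optimize import least_squares
S=Q[184:194,255:261].reshape(-1,3)
for R in (10.5,11.2):
    f=least_squares(lambda p:np.hypot(S[:,0]-p[0],S[:,1]-p[1])-R,[526,69],loss='soft_l1');print('key',f.x)
E
```

```text
scene [523.67461166  72.40174469] [26.49132583 50.35981356] 94.9445412400541
top [526.12081865  67.91596724] [26.66214513 49.92338393] 95.38541636144458
hole [525.6591773   69.10146085]
key [524.88296145  73.90889175]
key [525.80029576  74.16898668]
```

```bash
python3 -m inch '{"grip":[-0.5,-0.5,-0.5,-0.5],"travel":[[0,-0.12,-0.5],[0,-0.12,-1],[0,-0.12,-1.4],[0,-0.12,-1.4]],"turn":[[0,0,0],[0,0,0],[0,0,0],[0,0,0]]}' 25
python3 -c "
from h import *
print(manip.read_state())"
```

```text
clock: 6.4
eef_pos: [525.0, 67.4, 120.6]
eef_rot: [-3.139, 0.001, 2.067]
wrist_force: [-1.1, 0.1, -1.7]
finger_gap: 31.8
{'clock': 6.4, 'joints': array([ 0.05956043,  0.34241731,  1.67346026, -0.00223966,  1.12800821,
       -0.43588112]), 'qd': array([ 0.0016769 , -0.00637349, -0.00590257,  0.00142016,  0.00659553,
       -0.00012989]), 'effort': array([-8.22080229e-02, -5.31394708e+01, -3.26591563e+01,  5.41611237e-02,
       -3.79093189e-02, -8.76895665e-04]), 'eef_pos': array([525.02263376,  67.42396971, 120.56159775]), 'eef_rot': array([-3.13865957e+00,  8.63865462e-04,  2.06720107e+00]), 'wrist_force': array([-1.11644549,  0.07502375, -1.6680837 ]), 'moment': array([-0.06945951,  0.02349423, -0.02297142]), 'finger_gap': 31.751208364515385}
```

```bash
python3 -m inch '{"grip":[-0.5,-0.5,-0.5,-0.5,-0.5,-0.5,-0.5,-0.5],"travel":[[0.15,0.08,0],[0.15,0.08,0],[0.15,0.08,-0.2],[0.15,0.08,-0.4],[0.15,0.08,-0.6],[0.15,0.08,-0.8],[0.15,0.08,-1.0],[0.15,0.08,-1.0]],"turn":[[0,0,0],[0,0,0],[0,0,0],[0,0,0],[0,0,0],[0,0,0],[0,0,0],[0,0,0]]}' 25
```

```text
clock: 7.4
eef_pos: [526.5, 68.3, 110.4]
eef_rot: [-3.138, 0.001, 2.067]
wrist_force: [-0.5, 0.3, -1.8]
finger_gap: 31.5
```

```bash
python3 -m inch '{"grip":[-0.5,-0.5,-0.5,-0.5,-0.5,-0.5],"travel":[[0,0,-0.2],[0,0,-0.4],[0,0,-0.6],[0,0,-0.7],[0,0,-0.8],[0,0,-0.8]],"turn":[[0,0,0],[0,0,0],[0,0,0],[0,0,0],[0,0,0],[0,0,0]]}' 25
```

```text
clock: 8.15
eef_pos: [526.4, 68.2, 102.3]
eef_rot: [-3.138, 0.001, 2.067]
wrist_force: [1.0, 0.1, -2.8]
finger_gap: 32.0
```

```bash
python3 -m inch '{"grip":[-0.5,-0.5,-0.5,-0.5,-0.5],"travel":[[0,0,-0.15],[0,0,-0.3],[0,0,-0.4],[0,0,-0.45],[0,0,-0.45]],"turn":[[0,0,0],[0,0,0],[0,0,0],[0,0,0],[0,0,0]]}' 25
```

```text
clock: 8.78
eef_pos: [526.7, 68.3, 98.7]
eef_rot: [-3.139, 0.001, 2.067]
wrist_force: [-2.7, -1.0, 7.2]
finger_gap: 31.8
```

```bash
python3 -m inch '{"grip":[-0.5,-0.5,-0.5,-0.5,-0.5,-0.5],"travel":[[0,0,-0.1],[0,0,-0.1],[0,0,-0.1],[0,0,-0.1],[0,0,-0.1],[0,0,-0.1]],"turn":[[0,0,-3],[0,0,-6],[0,0,-9],[0,0,-12],[0,0,-15],[0,0,-15]]}' 25
python3 -c "
from h import *
s=manip.read_state();print(s['moment'],s['wrist_force'],s['eef_pos'])"
```

```text
clock: 9.52
eef_pos: [526.4, 68.4, 98.5]
eef_rot: [-3.139, 0.001, 1.805]
wrist_force: [-5.8, 0.8, 9.8]
finger_gap: 31.8
[0.14624133 1.65735807 0.06169912] [-5.82808776  0.83988964  9.82437139] [526.43830598  68.41473156  98.48336714]
```

```bash
python3 -m inch '{"grip":[-0.5,-0.5,-0.5,-0.5,-0.5,-0.5],"travel":[[-0.05,0,-0.1],[-0.05,0,-0.1],[-0.05,0,-0.1],[-0.05,0,-0.1],[-0.05,0,-0.1],[-0.05,0,-0.1]],"turn":[[0,0,-3],[0,0,-6],[0,0,-9],[0,0,-12],[0,0,-15],[0,0,-15]]}' 25
python3 -c "
from h import *
s=manip.read_state();print(s['moment'],s['wrist_force'],s['eef_pos'])"
```

```text
clock: 10.28
eef_pos: [524.8, 68.2, 97.0]
eef_rot: [-3.136, 0.001, 1.542]
wrist_force: [-6.7, -0.8, 0.2]
finger_gap: 31.7
[-0.3929646   1.75835319  0.07491804] [-6.69232017 -0.81412281  0.24241844] [524.78276903  68.24704843  97.03175341]
```

```bash
python3 -m inch '{"grip":[-0.5,-0.5,-0.5,-0.5,-0.5,-0.5],"travel":[[-0.06,0,0],[-0.06,0,-0.1],[-0.06,0,-0.3],[-0.06,0,-0.5],[-0.06,0,-0.6],[-0.06,0,-0.6]],"turn":[[0,0,0],[0,0,0],[0,0,0],[0,0,0],[0,0,0],[0,0,0]]}' 25
python3 -c "
from h import *
s=manip.read_state();print(s['moment'],s['wrist_force'],s['eef_pos'])"
```

```text
clock: 11.02
eef_pos: [524.1, 68.2, 90.9]
eef_rot: [-3.135, 0.001, 1.542]
wrist_force: [0.2, -0.6, -1.9]
finger_gap: 31.8
[-0.32705515  0.1776976  -0.04213248] [ 0.17607514 -0.61776013 -1.85416277] [524.09172598  68.23957838  90.85347287]
```

```bash
python3 -m inch '{"grip":[-0.5,-0.5,-0.5,-0.5,-0.5,-0.5,-0.5],"travel":[[0,0,-0.2],[0,0,-0.4],[0,0,-0.6],[0,0,-0.75],[0,0,-0.85],[0,0,-0.95],[0,0,-0.95]],"turn":[[0,0,0],[0,0,0],[0,0,0],[0,0,0],[0,0,0],[0,0,0],[0,0,0]]}' 25
python3 -c "
from h import *
s=manip.read_state();print(s['moment'],s['wrist_force'],s['eef_pos'])"
```

```text
clock: 11.9
eef_pos: [524.2, 68.3, 82.0]
eef_rot: [-3.136, 0.001, 1.542]
wrist_force: [-4.1, -1.3, 6.8]
finger_gap: 31.6
[-0.40157642  1.06912122  0.0100641 ] [-4.11108933 -1.3476628   6.75503636] [524.20097995  68.25087387  82.04894445]
```

```bash
python3 -m inch '{"grip":[-0.5,-0.5,-0.5,-0.5,-0.5,-0.5,-0.5],"travel":[[-0.05,0,0.03],[-0.1,0.02,0.03],[-0.15,0.04,0.03],[-0.2,0.06,0.03],[-0.24,0.08,0.03],[-0.28,0.11,0.03],[-0.28,0.11,0.03]],"turn":[[0,0,-5],[0,0,-12],[0,0,-19],[0,0,-26],[0,0,-34],[0,0,-42],[0,0,-42]]}' 25
python3 -c "
from h import *
s=manip.read_state();print(s['moment'],s['wrist_force'],s['eef_pos'])"
```

```text
clock: 12.78
eef_pos: [520.7, 69.4, 82.3]
eef_rot: [-3.134, 0.003, 0.807]
wrist_force: [-4.7, -0.5, 1.5]
finger_gap: 31.6
[-0.35548601  1.36451869  0.06779264] [-4.68256511 -0.53692318  1.53171715] [520.67838735  69.36888945  82.25174325]
```

```bash
python3 -m inch '{"grip":[-0.5,-0.5,-0.5,-0.5,-0.5,-0.5,-0.5],"travel":[[-0.08,0.05,0],[-0.11,0.11,0],[-0.14,0.17,0],[-0.17,0.23,0],[-0.2,0.29,0],[-0.2,0.34,0],[-0.2,0.34,0]],"turn":[[0,0,-7],[0,0,-14],[0,0,-21],[0,0,-28],[0,0,-35],[0,0,-42],[0,0,-42]]}' 25
python3 - <<'E'
from h import *
s=manip.read_state();print(s['moment'],s['wrist_force'],s['eef_pos'])
a,d=snap('scene','scene5')
cv2.imwrite('pics/c7.png',cv2.resize(a[140:230,225:305],None,fx=6,fy=6,interpolation=2)[:,:,::-1])
E
```

```text
clock: 13.65
eef_pos: [518.6, 72.5, 82.2]
eef_rot: [-3.135, 0.003, 0.075]
wrist_force: [-1.5, -3.6, -0.9]
finger_gap: 32.3
[-1.11525015  0.52275053  0.02139331] [-1.50189074 -3.5809724  -0.87712431] [518.60618922  72.5039584   82.24589778]
```

View pics/c7.png

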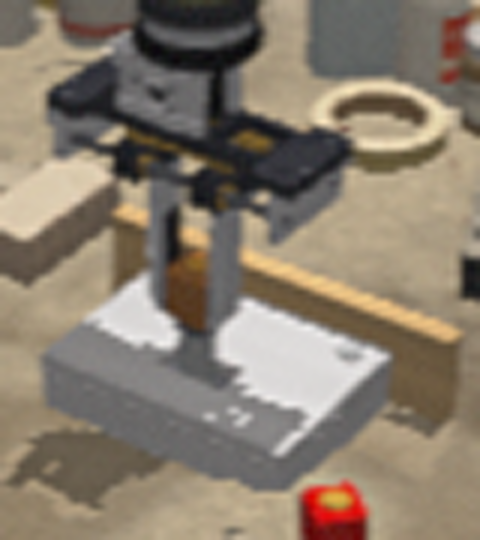

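```bash
python3 -m inch '{"grip":[0.4,0.4,0.4,0.4,0.4],"travel":[[0,0,0],[0,0,0],[0,0,0],[0,0,0],[0.2,0,0]],"turn":[[0,0,0],[0,0,0],[0,0,0],[0,0,0],[0,0,0]]}' 25
python3 -c "
from h import *
s=manip.read_state();print(s['moment'],s['wrist_force'],s['eef_pos'])"
```

```text
clock: 14.32
eef_pos: [520.7, 72.6, 82.2]
eef_rot: [-3.135, 0.003, 0.077]
wrist_force: [0.1, -1.2, 0.6]
finger_gap: 66.0
[ 0.02722879  0.14843517 -0.0315425 ] [ 0.11560018 -1.18193133  0.61343631] [520.6634545   72.55062424  82.24338571]
```

```bash
python3 -m inch '{"grip":[0.4,0.4,0.4,0.4,0.4,0.4,0.4,0.4,0.4,0.4],"travel":[[0.3,0.04,0],[0.3,0.04,0],[0.3,0.04,0],[0.3,0.04,0],[0.3,0.04,0],[0.3,0.04,0],[0.3,0.04,0],[0.3,0.04,0],[0.3,0.04,0],[0.3,0.04,0]],"turn":[[0,0,10],[0,0,20],[0,0,30],[0,0,40],[0,0,50],[0,0,60],[0,0,70],[0,0,80],[0,0,90],[0,0,90]]}' 25
python3 -m inch '{"grip":[-0.5,-0.5,-0.5,-0.5,-0.5],"travel":[[0,0,0],[0,0,0],[0,0,0],[0,0,0],[0,0,0]],"turn":[[0,0,0],[0,0,0],[0,0,0],[0,0,0],[0,0,0]]}' 10
python3 -c "
from h import *
s=manip.read_state();print(s['moment'],s['wrist_force'],s['eef_pos'])"
```

```text
clock: 15.58
eef_pos: [523.8, 73.0, 82.2]
eef_rot: [-3.135, 0.003, 1.647]
wrist_force: [1.2, -0.6, -0.9]
finger_gap: 65.9
clock: 16.2
eef_pos: [523.8, 73.0, 82.2]
eef_rot: [-3.135, 0.003, 1.647]
wrist_force: [0.6, -0.2, 0.6]
finger_gap: 31.9
[-0.08412638  0.00239816  0.01314637] [ 0.57061455 -0.22973047  0.59402388] [523.76354226  72.97652799  82.24282699]
```

```bash
python3 -m inch '{"grip":[-0.5,-0.5,-0.5,-0.5,-0.5,-0.5],"travel":[[0,0,0],[0,0,0],[0,0,0],[0,0,0],[0,0,0],[0,0,0]],"turn":[[0,0,-5],[0,0,-10],[0,0,-15],[0,0,-20],[0,0,-25],[0,0,-30]]}' 20
python3 -c "
from h import *
s=manip.read_state();print(s['moment'],s['wrist_force'],s['eef_rot'])"
```

```text
clock: 16.95
eef_pos: [523.7, 72.9, 82.3]
eef_rot: [-3.135, 0.003, 1.12]
wrist_force: [-0.3, -0.9, 1.1]
finger_gap: 31.8
[-0.24113426  0.25781466  0.0849379 ] [-0.29827967 -0.87928986  1.13159741] [-3.13458702e+00  3.05791040e-03  1.12025161e+00]
```

```bash
python3 -m inch '{"grip":[-0.5,-0.5,-0.5],"travel":[[0,0,0],[0,0,0],[0,0,0]],"turn":[[0,0,-4],[0,0,-8],[0,0,-12]]}' 20
python3 -c "
from h import *
s=manip.read_state();print(s['moment'],s['wrist_force'],s['eef_rot'])"
```

```text
clock: 17.32
eef_pos: [523.6, 72.9, 82.3]
eef_rot: [-3.134, 0.003, 0.908]
wrist_force: [-1.3, -0.8, 0.0]
finger_gap: 32.2
[-0.15745387  0.28238542  0.0925807 ] [-1.27106145 -0.77458568  0.03390731] [-3.13446573  0.00332182  0.90849089]
```

```bash
python3 -m inch '{"grip":[-0.5,-0.5,-0.5],"travel":[[0,0,0],[0,0,0],[0,0,0]],"turn":[[0,0,-2],[0,0,-4],[0,0,-6]]}' 20
python3 -c "
from h import *
s=manip.read_state();print(s['moment'],s['wrist_force'],s['eef_rot'])"
```

```text
clock: 17.7
eef_pos: [523.5, 72.9, 82.2]
eef_rot: [-3.134, 0.003, 0.802]
wrist_force: [-0.2, -0.4, 0.9]
finger_gap: 32.0
[-0.19269734  0.27909101  0.08948241] [-0.23379863 -0.42045549  0.9453707 ] [-3.13438633  0.00340238  0.80212607]
```

```bash
python3 -m inch '{"grip":[-0.5,-0.5,-0.5],"travel":[[0,0,0],[0,0,0],[0,0,0]],"turn":[[0,0,-2],[0,0,-4],[0,0,-5]]}' 20
python3 -c "
from h import *
s=manip.read_state();print(s['moment'],s['wrist_force'],s['eef_rot'])"
```

```text
clock: 18.08
eef_pos: [523.5, 72.8, 82.2]
eef_rot: [-3.134, 0.003, 0.713]
wrist_force: [-0.6, -0.1, 0.9]
finger_gap: 31.9
[-0.08462566  0.30000102  0.07597498] [-0.55443422 -0.09039194  0.86280999] [-3.13436342  0.00348677  0.71340088]
```

```bash
python3 -m inch '{"grip":[-0.5,-0.5,-0.5],"travel":[[0,0,0],[0,0,0],[0,0,0]],"turn":[[0,0,-2],[0,0,-4],[0,0,-5]]}' 20
python3 -c "
from h import *
s=manip.read_state();print(s['moment'],s['wrist_force'],s['eef_rot'])"
```

```text
clock: 18.45
eef_pos: [523.5, 72.9, 82.3]
eef_rot: [-3.134, 0.003, 0.625]
wrist_force: [-1.6, -0.1, 1.9]
finger_gap: 31.9
[-0.1941749   0.35565197  0.11261282] [-1.58575757 -0.05815565  1.94508159] [-3.13436756  0.00345055  0.62465102]
```

```bash
python3 -m inch '{"grip":[-0.5,-0.5,-0.5],"travel":[[0,0,0],[0,0,0],[0,0,0]],"turn":[[0,0,-2],[0,0,-3],[0,0,-4]]}' 20
python3 -c "
from h import *
s=manip.read_state();print(s['moment'],s['wrist_force'],s['eef_rot'])"
```

```text
clock: 18.82
eef_pos: [523.5, 72.8, 82.3]
eef_rot: [-3.134, 0.004, 0.554]
wrist_force: [-0.7, -0.7, 1.0]
finger_gap: 32.1
[-0.14356302  0.39661804  0.09855114] [-0.66232575 -0.73445742  0.96510054] [-3.13436096  0.00352719  0.55376784]
```

```bash
python3 -m inch '{"grip":[-0.5,-0.5,-0.5],"travel":[[0,0,0],[0,0,0],[0,0,0]],"turn":[[0,0,-2],[0,0,-3.5],[0,0,-5]]}' 20
python3 -c "
from h import *
s=manip.read_state();print(s['moment'],s['wrist_force'],s['eef_rot'])"
```

```text
clock: 19.2
eef_pos: [523.5, 72.8, 82.3]
eef_rot: [-3.134, 0.004, 0.465]
wrist_force: [-1.5, -1.0, 1.0]
finger_gap: 32.1
[-0.12520659  0.44627546  0.07495088] [-1.54879679 -1.02258419  1.01730746] [-3.13434903  0.00354435  0.46482619]
```

```bash
python3 -m inch '{"grip":[-0.5,-0.5,-0.5],"travel":[[0,0,0],[0,0,0],[0,0,0]],"turn":[[0,0,-1.5],[0,0,-3],[0,0,-4]]}' 20
python3 -c "
from h import *
s=manip.read_state();print(s['moment'],s['wrist_force'],s['eef_rot'])"
```

```text
clock: 19.58
eef_pos: [523.5, 72.9, 82.3]
eef_rot: [-3.134, 0.004, 0.394]
wrist_force: [-1.0, -0.6, 0.5]
finger_gap: 31.9
[-0.13424237  0.3881201   0.44412581] [-1.02492666 -0.61211884  0.50971047] [-3.13438686  0.00359561  0.39400704]
```

```bash
python3 -m inch '{"grip":[-0.5,-0.5],"travel":[[0,0,0],[0,0,0]],"turn":[[0,0,-1],[0,0,-1]]}' 20
python3 -c "
from h import *
s=manip.read_state();print(s['moment'],s['wrist_force'],s['eef_rot'])"
```

```text
clock: 19.82
eef_pos: [523.5, 72.9, 82.3]
eef_rot: [-3.134, 0.004, 0.376]
wrist_force: [-1.5, 0.4, 0.4]
finger_gap: 31.9
[-0.12144066  0.4134906   0.51238531] [-1.49175354  0.4090205   0.4281435 ] [-3.1344689   0.00356062  0.37645684]
```

```bash
python3 -m inch '{"grip":[0.4,0.4,0.4,0.4,0.4],"travel":[[0,0,0],[0,0,0],[0,0,0],[0,0,0],[0,0,0]],"turn":[[0,0,0],[0,0,0],[0,0,0],[0,0,0],[0,0,0]]}' 20
python3 -m inch '{"grip":[0.4,0.4,0.4,0.4,0.4,0.4,0.4,0.4],"travel":[[0,0,1],[0,0,3],[0,0,6],[0,0,10],[-3,8,12],[-6,14,12],[-9,20,12],[-9,20,12]],"turn":[[0,0,0],[0,0,0],[0,0,0],[0,0,0],[0,0,0],[0,0,0],[0,0,0],[0,0,0]]}' 20
python3 - <<'E'
from h import *
a,d=snap('scene','scene6');b,e=snap('top','top6')
x=cv2.resize(a[140:230,225:305],None,fx=5,fy=5,interpolation=2);y=cv2.resize(b[145:235,225:300],None,fx=5,fy=5,interpolation=2)
cv2.imwrite('pics/c8.png',np.hstack([x,y])[:,:,::-1])
cv2.imwrite('pics/s6.png',a[:,:,::-1])
P=cloud('top',e);z=P[...,2];v,u=np.indices(e.shape);m=(u>245)&(u<285)&(v>165)&(v<205)&(z>85)&(z<135)
q=P[m];print(m.sum(),np.median(q[:,2]),cv2.minAreaRect(q[:,:2].astype(np.float32)) if m.sum()>3 else 0)
Q=cloud('scene',d);v,u=np.indices(d.shape);m=(u>245)&(u<272)&(v>170)&(v<200)&(np.hypot(Q[...,0]-523,Q[...,1]-75)<30)&(Q[...,2]>75)
print(np.percentile(Q[m][:,2],[2,50,98]))
E
```

```text
clock: 20.45
eef_pos: [523.5, 72.9, 82.3]
eef_rot: [-3.134, 0.004, 0.376]
wrist_force: [0.8, -0.3, -0.6]
finger_gap: 65.7
clock: 21.45
eef_pos: [432.1, 275.1, 203.3]
eef_rot: [-3.134, 0.002, 0.378]
wrist_force: [1.3, 0.2, -0.3]
finger_gap: 65.9
95 118.20020241747147 ((525.4517822265625, 68.6540756225586), (32.11178970336914, 31.574193954467773), 20.662553787231445)
[ 77.33659465 104.47209853 118.85508071]
```

View pics/c8.png

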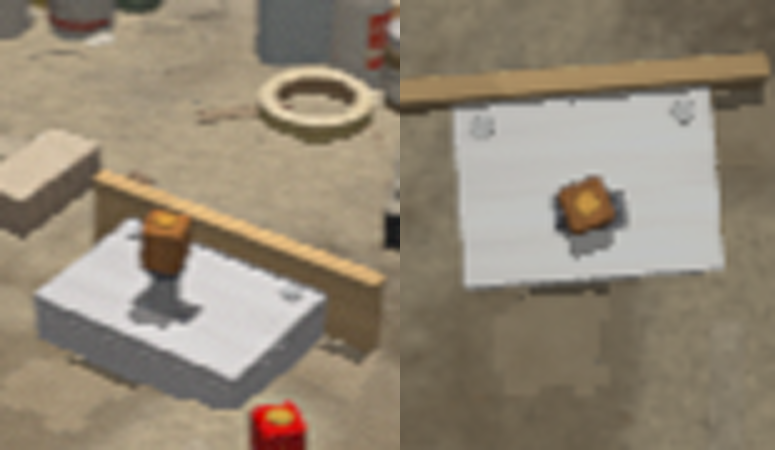

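View pics/s6.png

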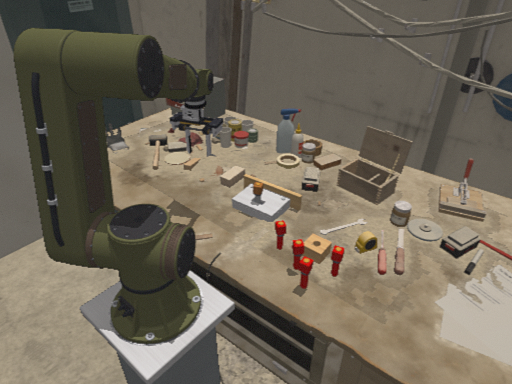

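The key stands upright in the slot at scene px (258,190) and top px (262,186). Its grip height is unchanged from the stand, and nothing else has moved. Handing in.

```bash
python3 -c "
from h import *
s=manip.read_state();print(s['clock'],s['wrist_force']);print(manip.sign_off())"
```

```text
21.55 [-0.72074581 -0.52146416 -0.55466891]
the job is handed in; nothing more can be done
None
```

The bolt is tight against its stop and the key is left standing fully home in the socket. I handed the job in at 21.6 s with the gripper open and well clear.

**Seating:** I took the brown key from the pale stand and left the four red look-alikes alone. The nose dropped into the socket on the first try. About 30° of light turning, at roughly 10 N, matched the flats, and the key then dropped about 17 mm with gentle pressure.

**Turning:** I turned the bolt clockwise about 84°, let go and took a fresh grip, then turned about 73° more. The turning moment rose from about 0.09 N m to 0.44 N m, and to 0.51 N m with 1° more. I took that as the stop and went no further. The total of about 157° puts the bolt's starting angle near 0.36 rad, inside the stated 0.2 to 0.7.

**Last checks:**
- **Height:** the tool's height with the key home matched its height with the key in the stand to about 0.1 mm. After release the grip top measured about 118 mm, against 117 mm in the stand.
- **Angle:** the grip stands at 20.7° in the top picture, against 21.6° when I let go, so it didn't spring back noticeably.
- **Surroundings:** the last picture shows the key upright and the other tools where they were.

**Disagreements:** the two cameras put the slot's centre about 5 mm apart. The key also sat about 5 mm off the tool's axis during the first turn, which gave sideways forces of up to about 7 N while searching and turning. I re-centred the grip for the second turn. I couldn't read the bolt's angle directly.

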